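# Pack the last specimen jar and close the carton

### The arm

A 6-joint arm with a two-finger parallel gripper is mounted at the origin on the work surface. World frame = base frame: x ahead of the robot, y to its left, z up, the work surface at z = 0. Lengths are in m, angles in rad, forces in N, time in s.
With the tool pointing down it reaches from about 0.35 to 0.85 m from the base axis. Payload 8.1 kg.
Tool frame: the origin (TCP) lies on the centre line of the jaws, within the pads' length; the fingertips stand 17 mm ahead of it and the grasp point (between the pads) lies 2 mm behind it; z points along the fingers, y is the line along which they close (so a half turn about z gives the same grasp; the last joint's range is limited). The gripper opens to 93 mm and grips with 3 to 60 N. Pads are 15 mm wide; open, the fingers measure 128 mm over their backs; the gripper's body (75 mm by 188 mm) begins 65 mm behind the grasp point.
Start: joints at [1.016, 0.13, 1.488, -0, 1.523, -0.085], TCP at [0.272, 0.535, 0.236] pointing down, gripper open.
Joint ranges: [-2.96, 2.96], [-0.89, 2.26], [0.02, 2.5], [-1.34, 4.48], [0, 2.73], [-2.66, 2.66]. Speed limits (rad/s): [2.39, 2.39, 2.79, 3.14, 3.14, 3.14].

### API

Orientations are given as a rotation vector (axis times angle).
In Python, from plant import telemetry, viewer, order gives the robot as it stands.
- The arm moves only by the tool send_rows, never from a script. Its argument "plan" is a list that holds one entry, the list of rows, each a list of 5 numbers: the closure, from -1 (fully open) to 1 (shut), then the shift along the world's x, y, z normalised to -1 to 1, where 1 is 0.2 m, then the turn about the world's z normalised to -1 to 1, where 1 is 60 degrees. A call has 1 to 20 rows; each row is the pose to reach, as a shift and turn from the pose commanded when the call began; what a row does not reach only later rows make up. A row lasts 1/12 s, in which the tool goes at most 41.7 mm and 7.16 degrees, less where a joint would pass 70% of its speed; a pose out of reach is approached as far as the arm can. A call with a number of a shift or a turn outside -1 to 1 is refused whole. A call with a gripper value outside its range is refused whole. The fingers move at their own pace and stop on an object; "force" is the grip in N (left out, the last holds). Time passes only in rows, so rows that repeat a pose let the fingers close. It gives the time, the measured TCP pose, the force, the opening and the grip force at its end, in the units of the state.
- telemetry.read_state(): the state, without advancing time (a new reading comes with each control period).
- viewer.read_camera(name): name is "side" or "top" or "wrist"; returns (picture, depth): 480x640x3 uint8, blue, green, red; 480x640 float32, m along the optical axis (not along the pixel's ray), 0 where there is no reading.
- viewer.calibration(name): a dict with "camera_matrix" (3x3 intrinsics, pixels), "dist_coeffs" ([k1, k2, p1, p2, k3] as OpenCV has them; the pictures are not rectified), "extrinsics" (4x4, takes a point from camera to world coordinates); the wrist camera has in their place "hand_eye" (4x4, takes a point from camera to tool coordinates, whose origin is the TCP and whose axes are the flange's). Camera axes: x right, y up, looking along -z (the intrinsics and any distortion apply to the point x, -y, -z); pixel columns grow to the right and rows downward; lengths in m; the calibration is good to about 2 mm. A picture is of the moment at which its call begins: read the wrist's pose just before it. calibration takes no time and is no camera call.
- order.close_job(): hands the job in; it is judged then, once.
The state is a dict: "t": time; "q": joint angles; "dq": joint speeds; "joint_torque": joint torques, N m; "tool_pos": TCP position; "orientation": TCP orientation; "force": force on the tool from outside, world axes, zero at the start; "wrist_torque": the same for the moment, N m; "opening": finger opening in m; "gripper_force": force on a finger pad.
Only numpy, scipy, OpenCV 4.12 (cv2) and the standard library are available. Lean on these libraries where they do the work, as an engineer would, in place of code of your own. Each camera call takes 0.05 s, during which the arm holds its last target. There are 200 camera calls.

### The job

Take the specimen jar from the steel tray and lay it in the carton, lowered and not dropped, lengthways in the hollow on top of the two jars already there. Then fold the carton shut: first the two side flaps, then the short far flap, and last the long near flap, pressed down, firmly but without crushing the carton, until the spring catch snaps over its edge and keeps it flat. Leave the petri dishes and the two flasks where they are.

Things in the scene. Friction and masses are not known exactly. Their poses are not given: they have to be found in the camera images.
- carton: Open carton, fixed, 118 mm (x) by 168 mm (y) outside, walls 4 mm, side rims 88 mm above the bench, near rim 98 mm, far rim 92 mm. Origin: centre of its underside; x from the near wall (long flap) to the far wall (catch), y to the left side flap. Inside, grey foam (28 mm high at the sides) holds two jars along x.
- jar: Lying amber glass jar, white cap: 44 mm diameter, 84 mm long (the cap, 38 mm diameter, is the last 17 mm at +x). Origin on its axis at mid-length; x along the jar. To be packed; starts on the tray. Laid in the hollow, its axis is 61.5 mm above the carton's underside, at carton x = 0, y = 0, along carton x (cap either way).
- jar_low_left: Lying amber glass jar, white cap: 44 mm diameter, 84 mm long (the cap, 38 mm diameter, is the last 17 mm at +x). Origin on its axis at mid-length; x along the jar. In the carton's foam, axis at carton y = +26 mm, z = 26 mm.
- jar_low_right: Lying amber glass jar, white cap: 44 mm diameter, 84 mm long (the cap, 38 mm diameter, is the last 17 mm at +x). Origin on its axis at mid-length; x along the jar. In the carton's foam, axis at carton y = -26 mm, z = 26 mm.
- tray: Low stainless steel tray, 150 mm (x) by 120 mm (y), rim 10 mm high, floor 3 mm, fixed to the bench, with two 5 mm ribs that keep the jar from rolling. Origin: centre of its underside. The jar's axis lies 25 mm above the bench.
- flap_left (a joint): Left side flap. 4 mm card, 64 mm from hinge to free edge, 104 mm wide. Hinge at y = +82, z = 90 mm in the carton frame, along carton x. Joint (rad): 0 level, 1.57 upright, more leans outwards. The crease is stiff: the flap stays where it is left.
- flap_right (a joint): Right side flap. 4 mm card, 64 mm from hinge to free edge, 104 mm wide. Hinge at y = -82, z = 90 mm in the carton frame, along carton x. Joint (rad): 0 level, 1.57 upright, more leans outwards. The crease is stiff: the flap stays where it is left.
- flap_far (a joint): Short far flap, notched in the middle of its hinge side (36 mm wide, 22 mm deep) to clear the catch. 4 mm card, 64 mm from hinge to free edge, 164 mm wide. Hinge at x = +57, z = 94 mm in the carton frame, along carton y. Joint (rad): 0 level, 1.57 upright, more leans outwards. The crease is stiff: the flap stays where it is left.
- flap_long (a joint): Long near flap, folded last; covers the carton. 4 mm card, 114 mm from hinge to free edge, 164 mm wide. Hinge at x = -57, z = 100 mm in the carton frame, along carton y. Joint (rad): 0 level, 1.57 upright, more leans outwards. Springy crease: it flies open unless the catch holds it. Its edge meets the catch near 0.09 rad and snaps under at -0.02 rad, some 15 to 22 N; it rests held at -0.015.
- left_edge (a point): Middle of the free edge of the left side flap.
- right_edge (a point): Middle of the free edge of the right side flap.
- far_edge (a point): Middle of the free edge of the short far flap.
- long_edge (a point): Middle of the free edge of the long near flap.
- catch_nose (a point): Middle of the ledge (20 mm wide, 4 mm thick, sloped on top, top 110 mm high) of the grey sprung catch on the outside of the far wall, at carton x = 58 mm, y = 0, z = 102 mm. A sprung foam buffer (4 mm thick, on the wall's inside) under the edge must first be pressed in 4 mm: the flap's edge pushes the catch aside, then it snaps over.
- dishes: Stack of three petri dishes, 92 mm diameter, 46 mm high. Bystander. Origin: centre of the underside.
- flask_a: Conical glass flask, 84 mm base, 134 mm high. Bystander. Origin: centre of the underside.
- flask_b: Smaller conical glass flask, 67 mm base, 107 mm high. Bystander. Origin: centre of the underside.

How it is judged:
By the outcome, as a careful person would: the job done as asked, in the order asked, and still so for the second after the job is handed in, with the robot touching nothing.
It also fails if it takes over 70 s, if anything falls off the work surface, if the arm or the gripper's body presses on something with over 40 N, if the wrist force passes 120 N, or if a joint passes its speed limit or range.

## Working session

There is one attempt and no reset: what is moved stays moved. The work goes in short steps, Python scripts to look and compute and a tool call to move; the robot and the scene stay as the last step left them, time stands still between calls to the robot, and variables do not carry over. Pictures are saved under pics/ and viewed, at most 10 in all, crops included, and the job is handed in when it is done.

Besides the shell and the picture viewer there is one more tool, called after ">>>" by a JSON object that holds its "method" and its "body", one argument or row to a line. send_rows: Moves the arm, as the interface text tells. Scaled input: -1 to 1 covers 0.2 m each way for a shift and 60 degrees each way for a turn. Its arguments: {"type":"object","properties":{"plan":{"type":"array"},"force":{"type":"number"}},"required":["plan"]}

```bash
mkdir -p pics; ls
cat > h.py <<'E'
import numpy as np, cv2
from plant import telemetry, viewer, order
from scipy.spatial.transform import Rotation as R
def grab(n):
    s=telemetry.read_state(); p,d=viewer.read_camera(n); c=viewer.calibration(n)
    if n=='wrist':
        T=np.eye(4);T[:3,:3]=R.from_rotvec(s['orientation']).as_matrix();T[:3,3]=s['tool_pos'];E=T@np.array(c['hand_eye'])
    else:E=np.array(c['extrinsics'])
    return p,d,np.array(c['camera_matrix']),np.array(c['dist_coeffs']),E
def cloud(d,K,D,E):
    v,u=np.mgrid[:480,:640]; uv=np.stack([u,v],-1).reshape(-1,1,2).astype(float)
    n=cv2.undistortPoints(uv,K,D).reshape(480,640,2)
    P=np.stack([n[...,0]*d,-n[...,1]*d,-d],-1)
    P=P@E[:3,:3].T+E[:3,3]; P[d<=0]=np.nan
    return P
def ray(u,v,z,K,D,E):
    n=cv2.undistortPoints(np.array([[[u,v]]],float),K,D).ravel()
    r=E[:3,:3]@np.array([n[0],-n[1],-1]); o=E[:3,3]
    return o+r*(z-o[2])/r[2]
E
python3 - <<'E'
from h import *
for n in ['top','side']:
    p,d,K,D,E=grab(n); cv2.imwrite(f'pics/{n}0.png',p); np.savez(f'{n}0.npz',p=p,d=d,K=K,D=D,E=E)
    print(n,E.round(3),K,D,(d>0).mean())
print(telemetry.read_state())
E
```

```text
pics
top [[ 0.028  0.997 -0.072  0.505]
 [-0.999  0.03   0.019  0.004]
 [ 0.021  0.071  0.997  1.08 ]
 [ 0.     0.     0.     1.   ]] [[433.36358067   0.         326.61485804]
 [  0.         433.36358067 236.62923238]
 [  0.           0.           1.        ]] [-0.0417525  0.         0.         0.         0.       ] 0.9958723958333333
side [[-0.969  0.144 -0.202  0.347]
 [-0.248 -0.598  0.762  0.885]
 [-0.011  0.788  0.615  0.793]
 [ 0.     0.     0.     1.   ]] [[577.01980743   0.         313.89274031]
 [  0.         577.01980743 240.83752738]
 [  0.           0.           1.        ]] [0.00326549 0.         0.         0.         0.        ] 0.9960677083333334
{'t': 0.1, 'q': array([ 1.01559247e+00,  1.31104625e-01,  1.48916832e+00,  1.79975237e-05,
        1.52299387e+00, -8.54036151e-02]), 'dq': array([-1.67161536e-03, -2.86419269e-03, -2.12747706e-03, -2.26672715e-03,
       -4.98354965e-04, -4.97231155e-05]), 'joint_torque': array([ 1.54954923e-03, -5.61338782e+01, -4.93096447e+01,  7.70160207e-02,
        2.92205682e-02, -1.35575142e-04]), 'tool_pos': array([0.271345  , 0.53459441, 0.23468211]), 'orientation': array([-7.31067109e-01, -3.05478644e+00,  2.48669409e-03]), 'force': array([ 0.27806264,  0.06579197, -0.14290556]), 'wrist_torque': array([-0.0462158 ,  0.01581522,  0.02643398]), 'gripper_force': 0.0, 'opening': 0.09316626985802447}
```

View pics/top0.png

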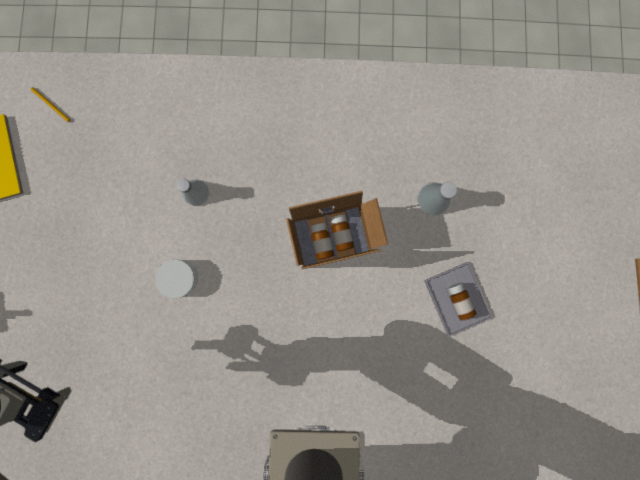

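View pics/side0.png

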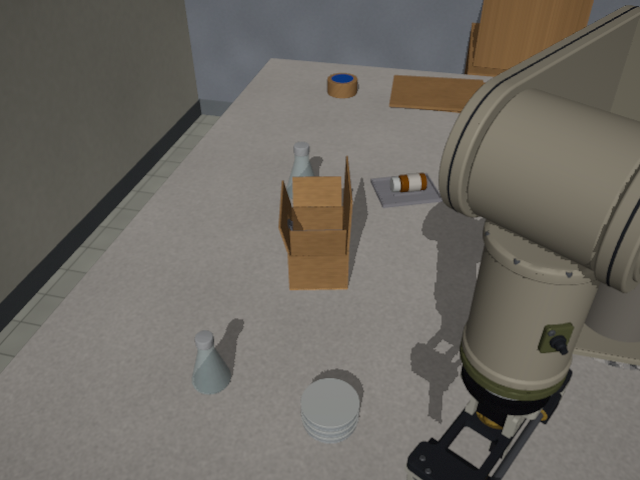

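The top view shows the carton at about (335,232), with its far wall and catch towards the top and the right flap leaning outwards. The tray with the jar is at (460,298), cap up and slightly left. The dishes are at (175,279) and the flasks at (195,192) and (435,198). The side view shows the long near flap upright at x≈350, and the left and far flaps upright too.

Run:
```python
from h import *
f=np.load('top0.npz');p=f['p'];P=cloud(f['d'],f['K'],f['D'],f['E'])
hsv=cv2.cvtColor(p,cv2.COLOR_BGR2HSV)
Z=P[...,2]
print('bench z',np.nanmedian(Z[300:420,130:230]))
# carton region
m=np.zeros(Z.shape,bool);m[185:275,280:392]=1
brown=(hsv[...,1]>110)&(hsv[...,0]>5)&(hsv[...,0]<22)
def st(k,name):
    q=P[k&~np.isnan(Z)];print(name,len(q),q.min(0).round(3) if len(q) else '',q.max(0).round(3) if len(q) else '')
for a,b in [(.05,.085),(.085,.096),(.096,.105),(.105,.13),(.13,.16),(.16,.22)]: st(m&(Z>a)&(Z<b),(a,b))
# tray
m=np.zeros(Z.shape,bool);m[255:340,420:500]=1
k=(m&(Z>0.006)).astype(np.uint8)
n,l,s,c=cv2.connectedComponentsWithStats(k);i=1+np.argmax(s[1:,4]);q=P[l==i][:,:2].astype(np.float32)
print('tray',cv2.minAreaRect(q[~np.isnan(q).any(1)]))
k=m&(Z>0.03);q=P[k];print('jar',len(q),cv2.minAreaRect(q[:,:2].astype(np.float32)),q[:,2].max())
# obstacles
for nm,(r0,r1,c0,c1) in dict(dish=(255,305,150,200),fb=(170,215,165,215),fa=(170,220,410,462)).items():
    m[:]=0;m[r0:r1,c0:c1]=1;st(m&(Z>0.015),nm)
for r in range(180,280,4):
    print(r,' '.join('%3d'%(1000*z) for z in Z[r,280:396:4]))
```

```text
bench z -0.000981315469748889
(0.05, 0.085) 224 [ 0.515 -0.119  0.05 ] [0.657 0.066 0.085]
(0.085, 0.096) 199 [ 0.51  -0.12   0.085] [0.659 0.068 0.096]
(0.096, 0.105) 241 [ 0.512 -0.123  0.096] [0.66  0.067 0.105]
(0.105, 0.13) 722 [ 0.51  -0.135  0.105] [0.665 0.068 0.13 ]
(0.13, 0.16) 983 [ 0.508 -0.145  0.13 ] [0.673 0.075 0.159]
(0.16, 0.22) 209 [ 0.504 -0.121  0.161] [0.548 0.037 0.217]
tray ((0.4345904588699341, -0.35184603929519653), (0.0843263566493988, 0.05238946154713631), 24.56601905822754)
jar 569 ((0.4331972599029541, -0.34872567653656006), (0.0843912810087204, 0.043071962893009186), 22.497705459594727) 0.0504518189310994
dish 1277 [0.423 0.297 0.015] [0.514 0.389 0.051]
fb 569 [0.655 0.282 0.015] [0.716 0.344 0.11 ]
fa 905 [ 0.647 -0.322  0.015] [ 0.727 -0.244  0.138]
180  -4   0  -2   1   0  -3   0   3  -3  -1   0  -5  -1   2  -2  -2  -1   1   0  -2  -3  -2   0   0  -1  -4  -1   1  -3
184  -2   0  -1   0   0  -5   2   0  -2   0  -1   1   0   2   0   0  -2   0   0   0  -3   0   1  -4   0   0   1   0  -1
188  -2   0   0   0  -1   0  -3   0   0  -2  -2  -2   0   2   1   0  -2   0   1  -2   2  -2  -3   0  -3  -1  -3  -3  -1
192  -1   0  -1   1  -4   0  -1   0   0  -4   0  -2   0   0  -3  -2   0  -4  -2 154 156  -3  -1   4   2   3   2  -3   0
196   1   0  -2  -2   2   0   2  -1  -2  -2   0  -5  -1  -1 152 154 157 150 142 140 135   0  -1   2  -2  -3   0   0  -1Traceback (most recent call last):
  File "<stdin>", line 22, in <module>
  File "<stdin>", line 22, in <genexpr>
ValueError: cannot convert float NaN to integer
```

The jar is at about (0.433,-0.349) with its axis near 22°. I'm raising the arm, then taking wrist views over the carton and the tray.

>>> {"method": "send_rows", "body": {
  "plan": [
    [[-1,0.3,-0.5,0.5,-0.3],[-1,0.6,-1,0.9,-1],[-1,0.6,-1,0.9,-1],[-1,0.6,-1,0.9,-1],[-1,0.6,-1,0.9,-1],[-1,0.6,-1,0.9,-1],[-1,0.6,-1,0.9,-1],[-1,0.6,-1,0.9,-1],[-1,0.6,-1,0.9,-1]]
  ]
}}

```text
t: 0.85
tool_pos: [0.3933, 0.3335, 0.4181]
orientation: [2.172, 2.268, 0.006]
force: [-0.1, 0.8, -0.6]
opening: 0.0933
gripper_force: 0.0
```

>>> {"method": "send_rows", "body": {
  "plan": [
    [[-1,0.5,-1,0,-1],[-1,0.5,-1,0,-1],[-1,0.5,-1,0,-1],[-1,0.5,-1,0,-1],[-1,0.5,-1,0,-1],[-1,0.5,-1,0,-1],[-1,0.5,-1,0,-1],[-1,0.5,-1,0,-1],[-1,0.5,-1,0,-1]]
  ]
}}

```text
t: 1.6
tool_pos: [0.4917, 0.1343, 0.415]
orientation: [-3.015, -0.881, 0.002]
force: [-0.5, 0.5, 0.3]
opening: 0.0933
gripper_force: 0.0
```

>>> {"method": "send_rows", "body": {
  "plan": [
    [[-1,0,-0.8,0,-0.17],[-1,0,-0.8,0,-0.17],[-1,0,-0.8,0,-0.17],[-1,0,-0.8,0,-0.17],[-1,0,-0.8,0,-0.17],[-1,0,-0.8,0,-0.17],[-1,0,-0.8,0,-0.17]]
  ]
}}

```text
t: 2.18
tool_pos: [0.4915, -0.0248, 0.4154]
orientation: [-3.079, -0.622, 0.001]
force: [0.3, 0.1, -0.8]
opening: 0.0931
gripper_force: 0.0
```

Run:
```python
from h import *
s=telemetry.read_state();print(s['t'],s['tool_pos'],s['orientation'],s['q'])
p,d,K,D,E=grab('wrist'); cv2.imwrite('pics/w1.png',p); np.savez('w1.npz',p=p,d=d,K=K,D=D,E=E);print(E.round(3),K,D)
```

```text
2.1833 [ 0.49151852 -0.02475506  0.41535177] [-3.07870373e+00 -6.21861078e-01  6.59059708e-04] [-1.54930549e-01 -1.61215605e-01  1.45263024e+00  5.43850507e-04
  1.85081873e+00  1.01740327e+00]
[[ 0.388  0.887  0.251  0.559]
 [-0.922  0.374  0.105  0.004]
 [-0.    -0.272  0.962  0.564]
 [ 0.     0.     0.     1.   ]] [[361.56507553   0.         320.58762496]
 [  0.         361.56507553 238.20886582]
 [  0.           0.           1.        ]] [-0.01637512  0.          0.          0.          0.        ]
```

View pics/w1.png

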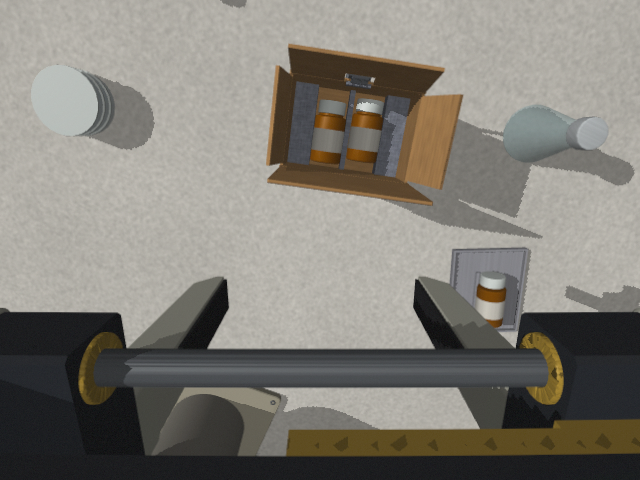

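The wrist view shows the carton around (360,125): far flap on top, catch at (360,80), right flap leaning out to (460,95), near flap along y≈190. The jar is on the tray at (491,300).

```bash
cat > m.py <<'E'
from h import *
def load(n):
    f=np.load(n);return f['p'],cloud(f['d'],f['K'],f['D'],f['E'])
def brown(p):
    h=cv2.cvtColor(p,cv2.COLOR_BGR2HSV);return (h[...,1]>90)&(h[...,0]>4)&(h[...,0]<25)
E
python3 - <<'E'
from m import *
for n in ['top0.npz','w1.npz']:
    p,P=load(n);print(n)
    b=np.ones(p.shape[:2],bool) if 0 else brown(p)
    c0=np.array([.585,-.03]);yaw=np.deg2rad(10)
    for it in range(3):
        Rm=np.array([[np.cos(yaw),np.sin(yaw)],[-np.sin(yaw),np.cos(yaw)]])
        L=(P[...,:2]-c0)@Rm.T; X,Y,Z=L[...,0],L[...,1],P[...,2]
        res={}
        for k,sel,ax,h in [('far',(X>.03)&(abs(Y)<.06)&(Z>.105)&(X<.12),0,.094),('near',(X<-.035)&(X>-.13)&(abs(Y)<.06)&(Z>.112),0,.100),
                         ('left',(Y>.06)&(Y<.14)&(abs(X)<.04)&(Z>.1),1,.09),('right',(Y<-.06)&(Y>-.18)&(abs(X)<.04)&(Z>.1),1,.09)]:
            sel=sel&b&~np.isnan(Z)
            if sel.sum()<40: print(k,sel.sum());continue
            A=np.c_[L[sel][:,1-ax],Z[sel]-h,np.ones(sel.sum())];y=L[sel][:,ax]
            w=np.ones(len(y),bool)
            for _ in range(6):
                co=np.linalg.lstsq(A[w],y[w],rcond=None)[0];r=y-A@co;w=abs(r)<max(.003,2*np.std(r[w]))
            res[k]=co
            if it==2: print(k,sel.sum(),w.sum(),'skew deg',np.rad2deg(np.arctan(co[0])).round(2),'lean deg',np.rad2deg(np.arctan(co[1])).round(1),'hinge',co[2].round(4),'rms',r[w].std().round(4))
        dy=0
        if 'far' in res and 'near' in res:
            cx=(res['far'][2]+res['near'][2])/2; dy=-np.arctan((res['far'][0]+res['near'][0])/2)
        cy=(res['left'][2]+res['right'][2])/2 if 'left' in res and 'right' in res else 0
        c0=c0+np.array([cx,cy])@Rm; yaw+=dy
    print('carton',c0.round(4),np.rad2deg(yaw).round(2))
    # jar
    k=(Z>.03)&(np.hypot(P[...,0]-.433,P[...,1]+.349)<.06);q=P[k][:,:2].astype(np.float32);r=cv2.minAreaRect(q)
    print('jar',r,np.median(q,0))
    k=(Z>-.02)&(Z<.028)&(np.hypot(P[...,0]-.433,P[...,1]+.349)<.13)
    hs=cv2.cvtColor(p,cv2.COLOR_BGR2HSV)
    k=(np.hypot(P[...,0]-.433,P[...,1]+.349)<.06)&(Z>.02)&(hs[...,1]>120);print('amber',k.sum(),P[k].mean(0).round(4))
E
```

```text
top0.npz
far 495 494 skew deg -0.0 lean deg 13.8 hinge 0.0543 rms 0.0008
near 165 165 skew deg -0.02 lean deg -3.5 hinge -0.0543 rms 0.001
left 210 210 skew deg -0.05 lean deg 9.5 hinge 0.0799 rms 0.0008
right 518 501 skew deg -0.02 lean deg -24.4 hinge -0.0799 rms 0.001
carton [ 0.584  -0.0273] 14.93
jar ((0.4331972599029541, -0.34872567653656006), (0.0843912810087204, 0.043071962893009186), 22.497705459594727) [ 0.4300641 -0.345943 ]
amber 217 [ 0.4274 -0.3476  0.0411]
w1.npz
far 2514 2509 skew deg 3.85 lean deg 14.1 hinge 0.0562 rms 0.0007
near 13497 11098 skew deg -3.85 lean deg -0.5 hinge -0.0562 rms 0.0007
left 1102 1102 skew deg -3.83 lean deg 9.5 hinge 0.0799 rms 0.0008
right 2392 2374 skew deg -3.99 lean deg -24.9 hinge -0.0798 rms 0.0007
carton [ 0.5798 -0.028 ] 18.74
jar ((0.43162351846694946, -0.34827733039855957), (0.08292034268379211, 0.04083576053380966), 23.15822410583496) [ 0.4351345  -0.34164494]
amber 422 [ 0.435  -0.3426  0.0413]
```

Run:
```python
from m import *
p,P=load('w1.npz');b=brown(p)
c0=np.array([.583,-.028]);yaw=np.deg2rad(14.9)
Rm=np.array([[np.cos(yaw),np.sin(yaw)],[-np.sin(yaw),np.cos(yaw)]])
L=(P[...,:2]-c0)@Rm.T; X,Y,Z=L[...,0],L[...,1],P[...,2]
for k,sel,ax,h in [('far',(X>.03)&(abs(Y)<.06)&(Z>.105)&(X<.12),0,.094),('near',(X<-.035)&(X>-.08)&(abs(Y)<.06)&(Z>.112)&(Z<.22),0,.100),
 ('left',(Y>.06)&(Y<.14)&(abs(X)<.04)&(Z>.1),1,.09),('right',(Y<-.06)&(Y>-.18)&(abs(X)<.04)&(Z>.1),1,.09)]:
    sel=sel&b&~np.isnan(Z);A=np.c_[L[sel][:,1-ax],Z[sel]-h,np.ones(sel.sum())];y=L[sel][:,ax]
    co=np.linalg.lstsq(A,y,rcond=None)[0];print(k,sel.sum(),np.rad2deg(np.arctan(co[:2])).round(2),co[2].round(4),(y-A@co).std().round(4),'zmax',Z[sel].max())
print('jars/foam', [ (np.nanmedian(Y[s]),np.nanmax(Z[s])) for s in [((abs(X)<.03)&(Y>.005)&(Y<.05)&(Z<.06)&(Z>.042)),((abs(X)<.03)&(Y<-.005)&(Y>-.05)&(Z<.06)&(Z>.042))]])
c=(P[...,:2]-[.4325,-.3485]);a=np.deg2rad(22.8);u=c@[np.cos(a),np.sin(a)];v=c@[-np.sin(a),np.cos(a)]
for z0 in (.03,.045):
    k=(Z>z0)&(np.hypot(u,v)<.06);print('jar u',u[k].min(),u[k].max(),'v',np.percentile(v[k],[0,50,100]))
    for lo,hi in [(-.04,-.02),(-.02,0),(0,.02)]:
        kk=k&(u>lo)&(u<hi);print(np.percentile(v[kk],[1,50,99]).round(4))
```

```text
far 2509 [ 0.03 14.11] 0.053 0.0008 zmax 0.15894906399061587
near 1867 [ 0.05 -2.55] -0.0567 0.0006 zmax 0.21586878571316032
left 1115 [0.03 9.53] 0.0805 0.0008 zmax 0.15567382154121678
right 2377 [ -0.15 -25.04] -0.0787 0.0008 zmax 0.15091585343448982
jars/foam [(np.float64(0.027219803940900834), np.float64(0.05006466128581344)), (np.float64(-0.02444147977753301), np.float64(0.05055645805760489))]
jar u -0.04213495886439437 0.04075498885328239 v [-0.02008442  0.00441893  0.0208945 ]
[-0.0197 -0.0009  0.0191]
[-0.0179  0.0065  0.0207]
[-0.0159  0.0069  0.0198]
jar u -0.04150607903418356 0.03633991461561661 v [-0.01078995  0.00015736  0.01226969]
[-0.01   -0.001   0.0086]
[-0.0102  0.001   0.0117]
[-0.0088  0.0007  0.0103]
```

Carton ≈ (0.5825,-0.0275), yaw 14.9°. Jar ≈ (0.4325,-0.3485), yaw 22.8°. With the jar lowered, the gripper body would land on the left flap, which leans only 9.5°. I'll first nudge that flap further outwards from inside.

>>> {"method": "send_rows", "body": {
  "plan": [
    [[-1,0.45,0,-0.4,-0.13],[-1,0.45,0,-0.4,-0.13],[-1,0.45,0,-0.6,-0.13],[-1,0.45,0,-0.8,-0.13],[-1,0.45,0,-1,-0.13],[-1,0.45,0,-1,-0.13]]
  ]
}}

```text
t: 2.73
tool_pos: [0.5798, -0.0226, 0.2096]
orientation: [-3.112, -0.416, 0.01]
force: [-0.4, 0.1, -1.4]
opening: 0.093
gripper_force: 0.0
```

>>> {"method": "send_rows", "body": {
  "plan": [
    [[-1,0,0,-0.2,0],[-1,0,0,-0.29,0],[-1,-0.01,0.05,-0.29,0],[-1,-0.025,0.1,-0.29,0],[-1,-0.035,0.14,-0.29,0],[-1,-0.045,0.18,-0.29,0],[-1,-0.055,0.22,-0.29,0],[-1,-0.055,0.22,-0.29,0],[-1,0,0,-0.29,0],[-1,0,0,0.4,0],[-1,0,0,0.4,0],[-1,0,0,0.4,0],[-1,0,0,0.4,0]]
  ]
}}

```text
t: 3.82
tool_pos: [0.584, -0.0257, 0.3045]
orientation: [3.112, 0.411, 0.017]
force: [0.3, -0.4, 1.6]
opening: 0.0929
gripper_force: 0.0
```

Run:
```python
from h import *
p,d,K,D,E=grab('top');P=cloud(d,K,D,E)
a=np.deg2rad(14.9);c=P[...,:2]-[.5825,-.0275];X=c@[np.cos(a),np.sin(a)];Y=c@[-np.sin(a),np.cos(a)];Z=P[...,2]
p2=cv2.cvtColor(p,cv2.COLOR_BGR2HSV);b=(p2[...,1]>90)&(Z<.17)
k=b&(Y>.06)&(Y<.16)&(abs(X)<.04)&(Z>.095)
print(k.sum(),Y[k].max(),Z[k].max(), np.polyfit(Z[k]-.09,Y[k],1))
print(telemetry.read_state()['tool_pos'],telemetry.read_state()['orientation'],telemetry.read_state()['t'])
```

```text
48 0.09652362960934435 0.12521986886440184 [0.43064141 0.08117115]
[ 0.58455479 -0.0257129   0.30513561] [3.11102858 0.41116266 0.01954272] 3.8667
```

>>> {"method": "send_rows", "body": {
  "plan": [
    [[-1,0,0,0.2,0],[-1,0,0,0.2,0],[-1,0,0,0.2,0],[-1,0,0,0.2,0],[-1,0,0,0.2,0]]
  ]
}}

```text
t: 4.28
tool_pos: [0.5812, -0.0249, 0.3343]
orientation: [-3.114, -0.412, 0.002]
force: [0.3, -0.0, 0.2]
opening: 0.093
gripper_force: 0.0
```

>>> {"method": "send_rows", "body": {
  "plan": [
    [[-1,-0.1,-0.2,0,0.13],[-1,-0.2,-0.4,0,0.13],[-1,-0.3,-0.6,0,0.13],[-1,-0.37,-0.81,0,0.13],[-1,-0.37,-0.81,0,0.13],[-1,-0.37,-0.81,0,0.13]]
  ]
}}

```text
t: 4.78
tool_pos: [0.5057, -0.1901, 0.3341]
orientation: [-3.08, -0.616, 0.004]
force: [-0.1, -0.7, 0.3]
opening: 0.093
gripper_force: 0.0
```

>>> {"method": "send_rows", "body": {
  "plan": [
    [[-0.4,-0.1,-0.2,0,0],[-0.4,-0.2,-0.4,-0.2,0],[-0.4,-0.3,-0.6,-0.4,0],[-0.4,-0.37,-0.81,-0.6,0],[-0.4,-0.375,-0.81,-0.8,0],[-0.4,-0.375,-0.81,-0.925,0],[-0.4,-0.375,-0.81,-0.925,0],[-0.4,-0.375,-0.81,-0.925,0],[-0.4,-0.375,-0.81,-0.925,0]]
  ]
}}

```text
t: 5.53
tool_pos: [0.4316, -0.3472, 0.1484]
orientation: [-3.075, -0.622, 0.004]
force: [0.1, 0.3, 0.8]
opening: 0.0654
gripper_force: 0.0
```

Run:
```python
from h import *
s=telemetry.read_state();print(s['t'],s['tool_pos'],s['orientation'],s['opening'])
p,d,K,D,E=grab('wrist');P=cloud(d,K,D,E);cv2.imwrite('pics/w2.png',p)
c=P[...,:2]-s['tool_pos'][:2];a=2*np.arctan2(s['orientation'][1],s['orientation'][0]);print(np.rad2deg(a))
u=c@[np.cos(a),np.sin(a)];v=c@[-np.sin(a),np.cos(a)];Z=P[...,2]
hs=cv2.cvtColor(p,cv2.COLOR_BGR2HSV)
k=(Z>.03)&(Z<.06)&(np.hypot(u,v)<.07)
print(k.sum(),u[k].min(),u[k].max(),cv2.minAreaRect(np.c_[u[k],v[k]].astype(np.float32)))
k=k&(Z>.042);print(np.percentile(v[k],[1,50,99]),Z[k].max())
```

```text
5.5333 [ 0.43161305 -0.34717145  0.1484006 ] [-3.07452532 -0.62163571  0.00432359] 0.06536510349063596
-337.13902533711837
5828 -0.04267436593055419 0.04115673924384606 ((-0.0010594315826892853, -0.0017648208886384964), (0.08393651992082596, 0.04274884611368179), 1.4354040622711182)
[-0.01618004 -0.00226808  0.01152535] 0.04887794722789382
```

View pics/w2.png

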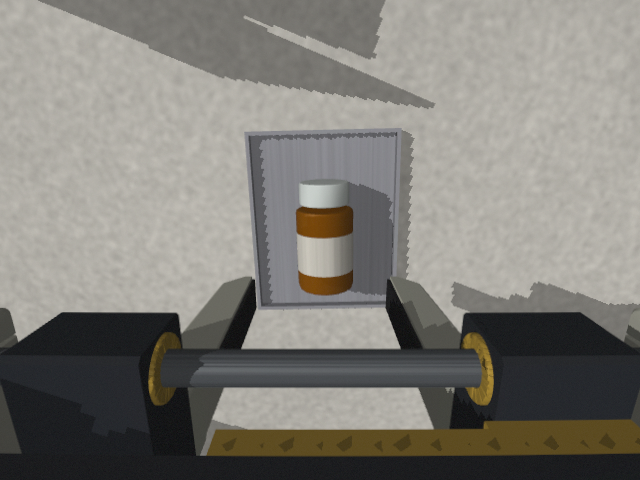

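The jar sits centred between the fingers, at (325,238) with its cap up in the image. I'll descend and grip.

>>> {"method": "send_rows", "body": {
  "plan": [
    [[-0.4,0,0,-0.15,0.02],[-0.4,-0.005,0,-0.3,0.02],[-0.4,-0.005,0,-0.42,0.02],[-0.4,-0.005,0,-0.52,0.02],[-0.4,-0.005,0,-0.58,0.02],[-0.4,-0.005,0,-0.595,0.02],[-0.4,-0.005,0,-0.595,0.02],[-0.4,-0.005,0,-0.595,0.02],[0,-0.005,0,-0.595,0.02],[0.3,-0.005,0,-0.595,0.02],[0.3,-0.005,0,-0.595,0.02],[0.3,-0.005,0,-0.595,0.02],[0.3,-0.005,0,-0.595,0.02],[0.3,-0.005,0,-0.595,0.02],[0.3,-0.005,0,-0.595,0.02]]
  ],
  "force": 25
}}

```text
t: 6.83
tool_pos: [0.432, -0.3494, 0.0323]
orientation: [3.072, 0.655, 0.001]
force: [-0.2, 0.4, 5.1]
opening: 0.0436
gripper_force: 25.0
```

>>> {"method": "send_rows", "body": {
  "plan": [
    [[0.3,0,0,0.05,0],[0.3,0,0,0.15,0],[0.3,0,0,0.3,0],[0.3,0,0,0.5,0],[0.3,0,0,0.7,0],[0.3,0.05,0.1,0.85,0],[0.3,0.15,0.3,1,0],[0.3,0.25,0.5,1,0],[0.3,0.3,0.6,1,0],[0.3,0.3,0.6,1,0],[0.3,0.3,0.6,1,0]]
  ]
}}

```text
t: 7.75
tool_pos: [0.4921, -0.2273, 0.2321]
orientation: [3.071, 0.661, -0.0]
force: [-0.4, -0.6, -2.2]
opening: 0.0433
gripper_force: 25.0
```

Run:
```python
from h import *
s=telemetry.read_state();print(s['t'],s['tool_pos'],s['opening'],s['gripper_force'],s['force'])
p,d,K,D,E=grab('wrist');P=cloud(d,K,D,E);cv2.imwrite('pics/w3.png',p)
c=P[...,:2]-s['tool_pos'][:2];a=2*np.arctan2(s['orientation'][1],s['orientation'][0]);print(np.rad2deg(a))
u=c@[np.cos(a),np.sin(a)];v=c@[-np.sin(a),np.cos(a)];Z=P[...,2]-s['tool_pos'][2]
k=(abs(v)<.021)&(abs(u)<.06)&(Z>-.04)&(Z<.03)
print(k.sum(),u[k].min(),u[k].max());k&=abs(v)<.006
for lo in np.arange(-.04,.05,.01):
    kk=k&(u>lo)&(u<lo+.01);print(lo.round(3),kk.sum(),np.median(Z[kk]).round(4) if kk.any() else '')
```

```text
7.75 [ 0.49208945 -0.22727883  0.23205742] 0.04332191040435597 24.999337792396545 [-0.44711369 -0.58184137 -2.24732281]
24.289442702285896
13567 -0.04222125392202581 0.04176116628525416
-0.04 381 0.014
-0.03 0 
-0.02 170 0.0144
-0.01 602 0.0144
0.0 661 0.0141
0.01 698 0.0139
0.02 765 0.0107
0.03 721 0.011
0.04 552 0.0
```

>>> {"method": "send_rows", "body": {
  "plan": [
    [[0.3,0,0,0.15,-0.05],[0.3,0.05,0.1,0.3,-0.1],[0.3,0.15,0.25,0.45,-0.155],[0.3,0.25,0.45,0.5,-0.155],[0.3,0.35,0.65,0.5,-0.155],[0.3,0.42,0.85,0.5,-0.155],[0.3,0.453,0.97,0.5,-0.155],[0.3,0.453,1,0.5,-0.155],[0.3,0.453,1,0.5,-0.155],[0.3,0.453,1,0.5,-0.155],[0.3,0.453,1,0.5,-0.155]]
  ]
}}

```text
t: 8.72
tool_pos: [0.5818, -0.0311, 0.3313]
orientation: [3.115, 0.401, -0.001]
force: [-0.2, -0.6, -0.9]
opening: 0.0437
gripper_force: 25.0
```

Run:
```python
from h import *
s=telemetry.read_state();print(s['t'],s['tool_pos'],s['orientation'],np.rad2deg(2*np.arctan2(s['orientation'][1],s['orientation'][0])))
p,d,K,D,E=grab('top');P=cloud(d,K,D,E)
c=P[...,:2]-s['tool_pos'][:2];a=np.deg2rad(14.9)
p,d,K,D,E=grab('side');np.savez('s1.npz',p=p,d=d,K=K,D=D,E=E)
p,d,K,D,E=grab('wrist');P=cloud(d,K,D,E);np.savez('w4.npz',p=p,d=d,K=K,D=D,E=E);cv2.imwrite('pics/w4.png',p)
hs=cv2.cvtColor(p,cv2.COLOR_BGR2HSV);b=(hs[...,1]>90)&(hs[...,0]>4)&(hs[...,0]<25)
c=P[...,:2]-[.5825,-.0275];X=c@[np.cos(a),np.sin(a)];Y=c@[-np.sin(a),np.cos(a)];Z=P[...,2]
for k,sel,ax,h in [('far',(X>.03)&(abs(Y)<.07)&(Z>.105)&(X<.12)&(Z<.17),0,.094),('near',(X<-.035)&(X>-.08)&(abs(Y)<.07)&(Z>.112)&(Z<.22),0,.100),
 ('left',(Y>.06)&(Y<.16)&(abs(X)<.045)&(Z>.1)&(Z<.17),1,.09),('right',(Y<-.06)&(Y>-.18)&(abs(X)<.045)&(Z>.1)&(Z<.17),1,.09)]:
    sel=sel&b&~np.isnan(Z)
    if sel.sum()<50: print(k,sel.sum());continue
    L=np.stack([X,Y],-1)
    A=np.c_[L[sel][:,1-ax],Z[sel]-h,np.ones(sel.sum())];y=L[sel][:,ax]
    co=np.linalg.lstsq(A,y,rcond=None)[0];print(k,sel.sum(),np.rad2deg(np.arctan(co[:2])).round(2),co[2].round(4),(y-A@co).std().round(4),'zmax',Z[sel].max())
```

```text
8.7167 [ 0.58177049 -0.03107953  0.33130682] [ 3.11538036e+00  4.00859752e-01 -1.45137365e-03] 14.664061036521103
far 2369 [ 0.09 15.25] 0.0521 0.0009 zmax 0.15867831238238062
near 761 [ 0.03 -1.93] -0.0569 0.0003 zmax 0.19428378733285878
left 3480 [ 0.07 25.98] 0.0801 0.0008 zmax 0.14999744377769636
right 3389 [ -0.14 -25.24] -0.079 0.0008 zmax 0.15070865908523806
```

View pics/w4.png

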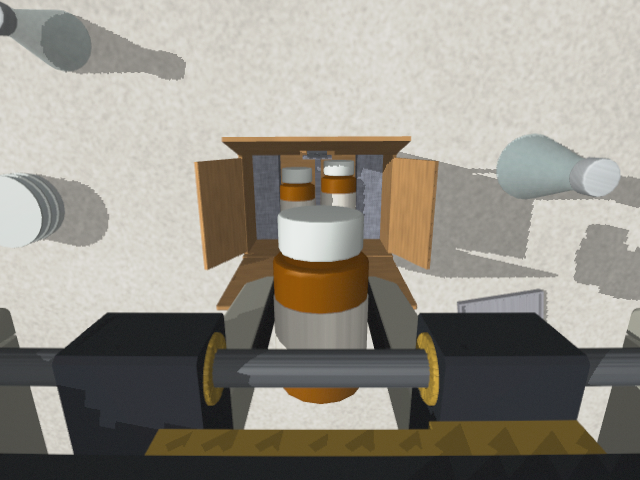

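The jar hangs level over the carton. The left and right flaps lean out about 25°, so there is room for the gripper body. Lowering now.

>>> {"method": "send_rows", "body": {
  "plan": [
    [[0.3,-0.008,0.005,-0.12,0],[0.3,-0.008,0.005,-0.28,0],[0.3,-0.008,0.005,-0.44,0],[0.3,-0.008,0.005,-0.6,0],[0.3,-0.008,0.005,-0.75,0],[0.3,-0.008,0.005,-0.87,0],[0.3,-0.008,0.005,-0.95,0],[0.3,-0.008,0.005,-1,0],[0.3,-0.008,0.005,-1,0],[0.3,-0.008,0.005,-1,0]]
  ]
}}

```text
t: 9.7
tool_pos: [0.5806, -0.0286, 0.132]
orientation: [3.116, 0.403, -0.0]
force: [-0.1, -0.2, -0.6]
opening: 0.0436
gripper_force: 25.0
```

>>> {"method": "send_rows", "body": {
  "plan": [
    [[0.3,0,0,-0.05,0],[0.3,0,0,-0.1,0],[0.3,0,0,-0.15,0],[0.3,0,0,-0.19,0],[0.3,0,0,-0.22,0],[0.3,0,0,-0.25,0],[0.3,0,0,-0.27,0],[0.3,0,0,-0.28,0],[0.3,0,0,-0.29,0],[0.3,0,0,-0.295,0],[0.3,0,0,-0.3,0],[0.3,0,0,-0.3,0],[0.3,0,0,-0.3,0]]
  ]
}}

```text
t: 10.78
tool_pos: [0.5808, -0.028, 0.0719]
orientation: [3.115, 0.404, 0.001]
force: [-0.9, -0.7, -1.3]
opening: 0.0434
gripper_force: 25.0
```

>>> {"method": "send_rows", "body": {
  "plan": [
    [[0.3,0,0,-0.005,0],[0.3,0,0,-0.01,0],[0.3,0,0,-0.012,0],[0.3,0,0,-0.015,0],[0.3,0,0,-0.015,0]]
  ]
}}

```text
t: 11.2
tool_pos: [0.5807, -0.0279, 0.0691]
orientation: [-3.115, -0.404, -0.0]
force: [-1.9, 0.8, 2.7]
opening: 0.0435
gripper_force: 25.0
```

Contact shows as about +3 N. Releasing gently and rising.

>>> {"method": "send_rows", "body": {
  "plan": [
    [[0.05,0,0,0,0],[0.0,0,0,0,0],[-0.1,0,0,0,0],[-0.18,0,0,0,0],[-0.18,0,0,0,0],[-0.18,0,0,0.05,0],[-0.18,0,0,0.15,0],[-0.18,0,0,0.3,0],[-0.18,0,0,0.5,0],[-0.18,0,0,0.7,0],[0.2,0,0,0.9,0],[0.6,0,0,1,0],[1,0,0,1,0],[1,0,0,1,0],[1,0,0,1,0]]
  ]
}}

```text
t: 12.45
tool_pos: [0.5802, -0.028, 0.2681]
orientation: [-3.115, -0.404, 0.001]
force: [-1.0, 1.0, 0.1]
opening: 0.0264
gripper_force: 0.0
```

```bash
cat > c.py <<'E'
from h import *
A=np.deg2rad(14.9)
def flaps(cam='wrist',c0=(.5805,-.0275)):
    p,d,K,D,E=grab(cam);P=cloud(d,K,D,E)
    c=P[...,:2]-np.array(c0);X=c@[np.cos(A),np.sin(A)];Y=c@[-np.sin(A),np.cos(A)];return p,X,Y,P[...,2]
E
python3 - <<'E'
from c import *
s=telemetry.read_state();print(s['t'],s['tool_pos'],s['opening'],s['force'])
p,X,Y,Z=flaps();cv2.imwrite('pics/w5.png',p)
k=(abs(X)<.055)&(abs(Y)<.03)&(Z>.07)&(Z<.09)
print(k.sum(),X[k].min(),X[k].max(),np.percentile(Y[k],[1,50,99]),Z[k].max())
for x in (-.03,0,.02): kk=k&(abs(X-x)<.01);print(x,np.percentile(Y[kk],[2,98]) if kk.any() else 0,Z[kk].max() if kk.any() else 0)
E
```

```text
12.45 [ 0.5802172  -0.02796398  0.26811051] 0.026369497253885512 [-0.95597444  1.03803874  0.10400209]
3672 -0.05499932422967694 0.04134712765534235 [-0.02200718  0.00013512  0.02214896] 0.08993833674483159
-0.03 [-0.0195868   0.01922011] 0.08485352910032196
0 [-0.01925513  0.01962493] 0.08520716238891285
0.02 [-0.01808095  0.01838475] 0.08488650702877781
```

View pics/w5.png

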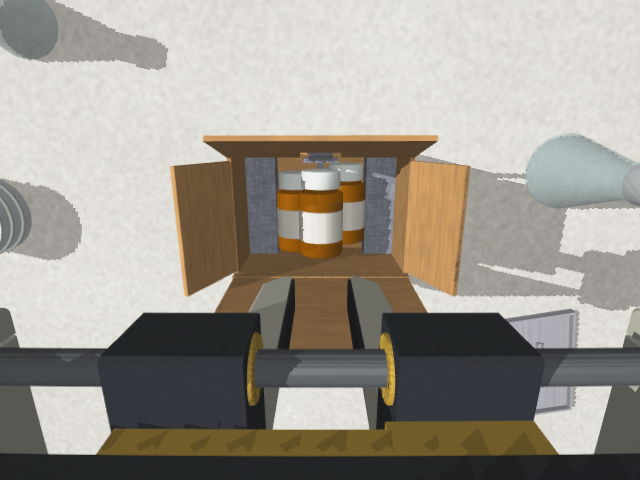

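The jar lies in the hollow, centred at (320,215), with its top at 84.5 mm. Next is the left flap: closed fingers go outside it, then sweep an arc inwards and down.

>>> {"method": "send_rows", "body": {
  "plan": [
    [[1,-0.05,0.2,0,0],[1,-0.1,0.4,0,0],[1,-0.15,0.6,0,0],[1,-0.165,0.71,0,0],[1,-0.165,0.71,-0.15,0],[1,-0.165,0.71,-0.33,0],[1,-0.165,0.71,-0.5,0],[1,-0.165,0.71,-0.6,0],[1,-0.165,0.71,-0.63,0],[1,-0.165,0.71,-0.63,0],[1,-0.165,0.71,-0.63,0]]
  ]
}}

```text
t: 13.42
tool_pos: [0.5475, 0.1139, 0.1427]
orientation: [-3.115, -0.404, 0.001]
force: [0.1, 0.1, 0.9]
opening: 0.0003
gripper_force: 0.0
```

>>> {"method": "send_rows", "body": {
  "plan": [
    [[1,0.016,-0.06,0,0],[1,0.032,-0.121,0,0],[1,0.044,-0.165,0,0],[1,0.056,-0.21,0,0],[1,0.064,-0.24,0.004,0],[1,0.073,-0.273,0.007,0],[1,0.082,-0.308,0,0],[1,0.091,-0.343,-0.008,0],[1,0.099,-0.373,-0.03,0],[1,0.107,-0.403,-0.054,0],[1,0.111,-0.418,-0.08,0],[1,0.115,-0.432,-0.106,0],[1,0.117,-0.438,-0.125,0],[1,0.117,-0.441,-0.145,0],[1,0.117,-0.441,-0.155,0],[1,0.117,-0.441,-0.16,0],[1,0.117,-0.441,-0.163,0],[1,0.117,-0.441,-0.163,0]]
  ]
}}

```text
t: 14.92
tool_pos: [0.5709, 0.0261, 0.11]
orientation: [-3.115, -0.405, 0.0]
force: [0.0, 0.5, -0.2]
opening: 0.0005
gripper_force: 0.0
```

>>> {"method": "send_rows", "body": {
  "plan": [
    [[1,0,0,0.1,0],[1,0,0,0.3,0],[1,0,0,0.5,0],[1,0.02,-0.1,0.65,0],[1,0.02,-0.2,0.75,0],[1,0.05,-0.2,0.75,0],[1,0.05,-0.2,0.75,0]]
  ]
}}

```text
t: 15.5
tool_pos: [0.5825, -0.0149, 0.262]
orientation: [3.115, 0.402, 0.006]
force: [0.2, -0.2, -0.9]
opening: 0.0007
gripper_force: 0.0
```

```bash
cat >> c.py <<'E'
def report(p,X,Y,Z):
    hs=cv2.cvtColor(p,cv2.COLOR_BGR2HSV);b=(hs[...,1]>90)&(hs[...,0]>4)&(hs[...,0]<25)
    for n,s in [('left',(abs(X)<.045)&(Y>.022)&(Y<.078)),('right',(abs(X)<.045)&(Y<-.022)&(Y>-.078))]:
        k=s&b&(Z>.08)&(Z<.16)
        if k.sum()>60:print(n,k.sum(),'z med',np.median(Z[k]).round(4),'slope/|y|',np.polyfit(abs(Y[k]),Z[k],1).round(3),'zmax',np.percentile(Z[k],99).round(4),'absY',np.percentile(abs(Y[k]),[1,99]).round(3))
        else:print(n,k.sum())
E
python3 - <<'E'
from c import *
s=telemetry.read_state();print(s['t'],s['tool_pos'])
f=flaps();cv2.imwrite('pics/w6.png',f[0]);report(*f)
f=flaps('top',(.584,-.0273));report(*f)
E
```

```text
15.5 [ 0.58253288 -0.01486442  0.26199804]
left 5905 z med 0.0924 slope/|y| [-0.015  0.093] zmax 0.0941 absY [0.022 0.077]
right 0
left 297 z med 0.0917 slope/|y| [-0.018  0.092] zmax 0.0952 absY [0.023 0.078]
right 0
```

The left flap is level at 92 mm. Now the right flap, mirrored.

>>> {"method": "send_rows", "body": {
  "plan": [
    [[1,0.05,-0.19,0,0],[1,0.11,-0.4,0,0],[1,0.16,-0.6,0,0],[1,0.206,-0.76,0,0],[1,0.206,-0.76,-0.1,0],[1,0.206,-0.76,-0.25,0],[1,0.206,-0.76,-0.43,0],[1,0.206,-0.76,-0.55,0],[1,0.206,-0.76,-0.587,0],[1,0.206,-0.76,-0.587,0],[1,0.206,-0.76,-0.587,0]]
  ]
}}

```text
t: 16.52
tool_pos: [0.622, -0.1655, 0.1425]
orientation: [-3.115, -0.405, 0.002]
force: [0.9, -0.1, -0.0]
opening: 0.0003
gripper_force: 0.0
```

>>> {"method": "send_rows", "body": {
  "plan": [
    [[1,-0.016,0.06,0,0],[1,-0.032,0.121,0,0],[1,-0.044,0.165,0,0],[1,-0.056,0.21,0,0],[1,-0.064,0.24,0.004,0],[1,-0.073,0.273,0.007,0],[1,-0.082,0.308,0,0],[1,-0.091,0.343,-0.008,0],[1,-0.099,0.373,-0.03,0],[1,-0.107,0.403,-0.054,0],[1,-0.111,0.418,-0.08,0],[1,-0.115,0.432,-0.106,0],[1,-0.117,0.438,-0.125,0],[1,-0.117,0.441,-0.145,0],[1,-0.117,0.441,-0.155,0],[1,-0.117,0.441,-0.16,0],[1,-0.117,0.441,-0.163,0],[1,-0.117,0.441,-0.163,0]]
  ]
}}

```text
t: 18.02
tool_pos: [0.5988, -0.0782, 0.11]
orientation: [3.116, 0.404, -0.0]
force: [-0.2, -0.9, 1.5]
opening: 0.0005
gripper_force: 0.0
```

>>> {"method": "send_rows", "body": {
  "plan": [
    [[1,0,0,0.1,0],[1,0,0,0.3,0],[1,0,0,0.5,0],[1,0,0,0.7,0],[1,0,0,0.75,0],[1,0,0,0.75,0],[1,0,0,0.75,0]]
  ]
}}

```text
t: 18.6
tool_pos: [0.5994, -0.0782, 0.2609]
orientation: [3.115, 0.404, 0.003]
force: [-0.0, 0.7, -0.5]
opening: 0.0003
gripper_force: 0.0
```

Run:
```python
from c import *
s=telemetry.read_state();print(s['t'],s['tool_pos'])
f=flaps();cv2.imwrite('pics/w7.png',f[0]);report(*f)
p,X,Y,Z=f;k=(X>.05)&(X<.09)&(abs(Y)<.06)&(Z>.11)&(Z<.17);print('far',k.sum(),np.polyfit(Z[k]-.094,X[k],1),X[k].max(),Z[k].max())
f=flaps('top',(.584,-.0273));report(*f)
p,X,Y,Z=f;k=(X>.05)&(X<.09)&(abs(Y)<.06)&(Z>.11)&(Z<.17);print('far',k.sum(),np.polyfit(Z[k]-.094,X[k],1))
```

```text
18.6 [ 0.59936543 -0.07824418  0.26089415]
left 5895 z med 0.0924 slope/|y| [-0.014  0.093] zmax 0.0941 absY [0.022 0.077]
right 6003 z med 0.0924 slope/|y| [-0.012  0.093] zmax 0.0941 absY [0.023 0.077]
far 2905 [0.28365183 0.05366722] 0.0739727547984752 0.15851861265897998
left 665 z med 0.0915 slope/|y| [-0.012  0.092] zmax 0.0957 absY [0.038 0.077]
right 265 z med 0.0916 slope/|y| [-0.015  0.092] zmax 0.0954 absY [0.023 0.077]
far 154 [0.27981835 0.05303868]
```

Both side flaps are level. Now the far flap.

>>> {"method": "send_rows", "body": {
  "plan": [
    [[1,0.1,0.1,0,0],[1,0.25,0.25,0,0],[1,0.39,0.38,0,0],[1,0.39,0.38,0,0],[1,0.39,0.38,-0.1,0],[1,0.39,0.38,-0.25,0],[1,0.39,0.38,-0.43,0],[1,0.39,0.38,-0.54,0],[1,0.39,0.38,-0.567,0],[1,0.39,0.38,-0.567,0],[1,0.39,0.38,-0.567,0]]
  ]
}}

```text
t: 19.62
tool_pos: [0.6766, -0.0021, 0.1467]
orientation: [-3.115, -0.404, 0.001]
force: [0.5, -0.1, 0.9]
opening: 0.0004
gripper_force: 0.0
```

>>> {"method": "send_rows", "body": {
  "plan": [
    [[1,-0.05,-0.013,0,0],[1,-0.097,-0.026,0,0],[1,-0.128,-0.034,0,0],[1,-0.159,-0.042,0,0],[1,-0.19,-0.05,0.004,0],[1,-0.222,-0.059,0.007,0],[1,-0.257,-0.068,0,0],[1,-0.292,-0.078,-0.008,0],[1,-0.323,-0.086,-0.03,0],[1,-0.353,-0.094,-0.054,0],[1,-0.368,-0.098,-0.08,0],[1,-0.382,-0.102,-0.106,0],[1,-0.386,-0.103,-0.125,0],[1,-0.39,-0.104,-0.145,0],[1,-0.39,-0.104,-0.153,0],[1,-0.39,-0.104,-0.16,0],[1,-0.39,-0.104,-0.1625,0],[1,-0.39,-0.104,-0.1625,0]]
  ]
}}

```text
t: 21.12
tool_pos: [0.599, -0.0227, 0.1141]
orientation: [-3.115, -0.404, 0.0]
force: [0.3, 0.7, 1.7]
opening: 0.0004
gripper_force: 0.0
```

>>> {"method": "send_rows", "body": {
  "plan": [
    [[1,0,0,0.1,0],[1,0,0,0.3,0],[1,0,0,0.5,0],[1,0,0,0.7,0],[1,0,0,0.8,0],[1,0,0,0.8,0],[1,0,0,0.8,0]]
  ]
}}

```text
t: 21.7
tool_pos: [0.6, -0.0229, 0.2765]
orientation: [3.114, 0.404, 0.007]
force: [0.0, 0.0, -1.3]
opening: 0.0004
gripper_force: 0.0
```

Run:
```python
from c import *
s=telemetry.read_state();print(s['t'],s['tool_pos'])
f=flaps();cv2.imwrite('pics/w8.png',f[0]);report(*f)
p,X,Y,Z=f;k=(X>0)&(X<.05)&(abs(Y)<.07)&(Z>.085)&(Z<.17);print('far',k.sum(),np.polyfit(X[k],Z[k],1),np.median(Z[k]))
f=flaps('top',(.584,-.0273))
p,X,Y,Z=f;k=(X<-.05)&(X>-.09)&(abs(Y)<.07)&(Z>.12)&(Z<.23);print('near',k.sum(),np.polyfit(Z[k]-.1,X[k],1),X[k].min(),Z[k].max())
```

```text
21.7 [ 0.60001198 -0.02286451  0.27654786]
left 5274 z med 0.0957 slope/|y| [-0.006  0.095] zmax 0.0979 absY [0.022 0.077]
right 5251 z med 0.0958 slope/|y| [-0.005  0.095] zmax 0.0979 absY [0.023 0.077]
far 7365 [-0.01191014  0.09662386] 0.09635384332843677
near 205 [-0.06312329 -0.05420034] -0.0635248272369011 0.21585869514251554
```

View pics/w8.png

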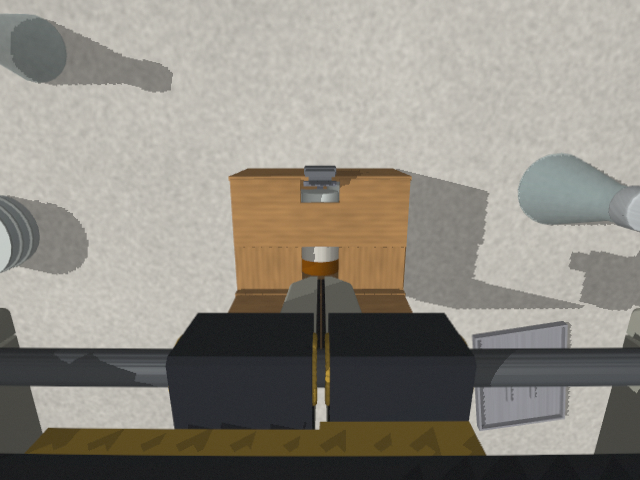

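All three flaps are flat, and the catch is at (320,175). For the long flap: go over to the near side, then sweep down to just above the catch.

>>> {"method": "send_rows", "body": {
  "plan": [
    [[1,-0.15,-0.04,0,0],[1,-0.3,-0.08,0,0],[1,-0.45,-0.12,0,0],[1,-0.528,-0.139,0,0],[1,-0.528,-0.139,0,0],[1,-0.528,-0.139,-0.1,0],[1,-0.528,-0.139,-0.23,0],[1,-0.528,-0.139,-0.31,0],[1,-0.528,-0.139,-0.333,0],[1,-0.528,-0.139,-0.333,0],[1,-0.528,-0.139,-0.333,0]]
  ]
}}

```text
t: 22.72
tool_pos: [0.4934, -0.0504, 0.2074]
orientation: [-3.115, -0.404, 0.001]
force: [0.6, 0.7, -0.1]
opening: 0.0003
gripper_force: 0.0
```

>>> {"method": "send_rows", "body": {
  "plan": [
    [[1,0.055,0.015,-0.005,0],[1,0.111,0.03,-0.01,0],[1,0.168,0.045,-0.011,0],[1,0.224,0.06,-0.0125,0],[1,0.28,0.075,-0.027,0],[1,0.335,0.089,-0.046,0],[1,0.39,0.104,-0.072,0],[1,0.442,0.118,-0.103,0],[1,0.485,0.129,-0.148,0],[1,0.522,0.139,-0.199,0],[1,0.542,0.144,-0.236,0],[1,0.558,0.148,-0.274,0],[1,0.568,0.151,-0.307,0],[1,0.577,0.154,-0.339,0],[1,0.583,0.155,-0.356,0],[1,0.588,0.156,-0.372,0],[1,0.59,0.157,-0.384,0],[1,0.592,0.157,-0.392,0],[1,0.592,0.157,-0.392,0],[1,0.592,0.157,-0.392,0]]
  ]
}}

```text
t: 24.38
tool_pos: [0.6116, -0.0192, 0.1293]
orientation: [-3.115, -0.404, -0.0]
force: [-1.3, -0.6, 0.3]
opening: 0.0001
gripper_force: 0.4
```

>>> {"method": "send_rows", "body": {
  "plan": [
    [[1,0,0,-0.01,0],[1,0,0,-0.018,0],[1,0,0,-0.026,0],[1,0,0,-0.032,0],[1,0,0,-0.032,0],[1,0,0,-0.032,0]]
  ]
}}

```text
t: 24.88
tool_pos: [0.6123, -0.0192, 0.1241]
orientation: [3.115, 0.404, 0.003]
force: [-2.7, 0.2, 8.0]
opening: 0.0004
gripper_force: 3.7
```

Run:
```python
from c import *
s=telemetry.read_state();print(s['t'],s['tool_pos'],s['force'])
p,d,K,D,E=grab('side')
cv2.imwrite('pics/s2.png',cv2.resize(p[120:320,200:440],None,fx=2.5,fy=2.5))
```

```text
24.8833 [ 0.61228547 -0.01919102  0.12410943] [-2.73092771  0.18946734  7.97110057]
```

View pics/s2.png

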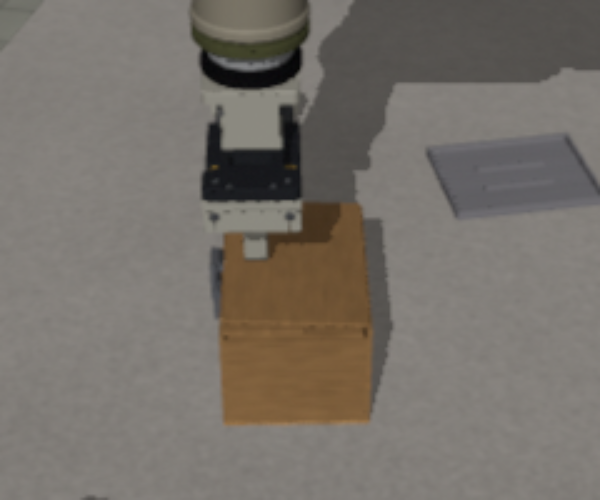

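The long flap is nearly down, with the fingertips on it near the catch edge. Pressing on in small steps.

>>> {"method": "send_rows", "body": {
  "plan": [
    [[1,0,0,-0.007,0],[1,0,0,-0.014,0],[1,0,0,-0.02,0],[1,0,0,-0.025,0],[1,0,0,-0.025,0],[1,0,0,-0.025,0]]
  ]
}}

```text
t: 25.43
tool_pos: [0.6125, -0.0191, 0.1197]
orientation: [3.115, 0.404, 0.004]
force: [-4.0, 1.1, 10.2]
opening: 0.0008
gripper_force: 5.6
```

>>> {"method": "send_rows", "body": {
  "plan": [
    [[1,0,0,-0.005,0],[1,0,0,-0.01,0],[1,0,0,-0.01,0],[1,0,0,-0.01,0]]
  ]
}}

```text
t: 25.77
tool_pos: [0.6125, -0.0191, 0.1183]
orientation: [3.115, 0.404, 0.004]
force: [-6.3, 2.1, 15.8]
opening: 0.0002
gripper_force: 7.8
```

>>> {"method": "send_rows", "body": {
  "plan": [
    [[1,0,0,-0.005,0],[1,0,0,-0.01,0],[1,0,0,-0.01,0],[1,0,0,-0.01,0]]
  ]
}}

```text
t: 26.1
tool_pos: [0.6126, -0.0191, 0.1174]
orientation: [3.115, 0.404, 0.004]
force: [-9.4, 2.1, 22.4]
opening: 0.0004
gripper_force: 11.4
```

>>> {"method": "send_rows", "body": {
  "plan": [
    [[1,0,0,-0.005,0],[1,0,0,-0.008,0],[1,0,0,-0.008,0],[1,0,0,-0.008,0]]
  ]
}}

```text
t: 26.43
tool_pos: [0.6127, -0.0191, 0.1164]
orientation: [3.115, 0.404, 0.005]
force: [-11.4, 2.7, 27.6]
opening: 0.0007
gripper_force: 13.6
```

>>> {"method": "send_rows", "body": {
  "plan": [
    [[1,0,0,-0.003,0],[1,0,0,-0.005,0],[1,0,0,-0.005,0],[1,0,0,-0.005,0]]
  ]
}}

```text
t: 26.77
tool_pos: [0.6127, -0.0191, 0.1158]
orientation: [3.115, 0.405, 0.005]
force: [-13.1, 2.7, 30.1]
opening: 0.0001
gripper_force: 15.0
```

Run:
```python
from c import *
s=telemetry.read_state();print(s['t'],s['tool_pos'],s['force'])
p,d,K,D,E=grab('side');P=cloud(d,K,D,E);np.savez('s3.npz',p=p,d=d,K=K,D=D,E=E)
c=P[...,:2]-np.array([.582,-.0275]);X=c@[np.cos(A),np.sin(A)];Y=c@[-np.sin(A),np.cos(A)];Z=P[...,2]
k=(abs(X)<.05)&(Y>.04)&(Y<.078)&(Z>.085)&(Z<.125)
print(k.sum(),np.polyfit(X[k]+.057,Z[k],1))
p,X,Y,Z=flaps();k=(X>.045)&(X<.075)&(abs(Y)<.08)&(Z>.08)&(Z<.13);cv2.imwrite('pics/w9.png',p)
for a,b in [(-.075,-.05),(-.012,.012),(.05,.075)]:
  for x in np.arange(.044,.072,.004):
    kk=k&(Y>a)&(Y<b)&(abs(X-x)<.002);print(a,x.round(3),kk.sum(),np.median(Z[kk]).round(4) if kk.any() else '')
```

```text
26.7667 [ 0.61274641 -0.01907466  0.11584123] [-13.06944448   2.73797502  30.0913887 ]
638 [-0.03061649  0.10136489]
-0.075 0.044 89 0.0981
-0.075 0.048 399 0.098
-0.075 0.052 402 0.0979
-0.075 0.056 571 0.0969
-0.075 0.06 413 0.0886
-0.075 0.064 0 
-0.075 0.068 0 
-0.012 0.044 94 0.0982
-0.012 0.048 385 0.0979
-0.012 0.052 181 0.0981
-0.012 0.056 245 0.1076
-0.012 0.06 475 0.1088
-0.012 0.064 1016 0.1034
-0.012 0.068 116 0.0831
0.05 0.044 97 0.098
0.05 0.048 392 0.0979
0.05 0.052 404 0.0978
0.05 0.056 570 0.0969
0.05 0.06 421 0.089
0.05 0.064 0 
0.05 0.068 0
```

The edge is now about -0.03 rad, past the snap point. Easing off a little to see whether the catch holds it.

>>> {"method": "send_rows", "body": {
  "plan": [
    [[1,0,0,0.01,0],[1,0,0,0.02,0],[1,0,0,0.03,0],[1,0,0,0.045,0],[1,0,0,0.06,0],[1,0,0,0.06,0],[1,0,0,0.06,0]]
  ]
}}

```text
t: 27.45
tool_pos: [0.6116, -0.0192, 0.1229]
orientation: [-3.115, -0.404, 0.0]
force: [-0.0, -0.4, 0.2]
opening: 0.0004
gripper_force: 0.0
```

```bash
cat >> c.py <<'E'
def lid():
    s=telemetry.read_state();print(s['t'],s['tool_pos'],s['force'])
    p,d,K,D,E=grab('side');P=cloud(d,K,D,E)
    c=P[...,:2]-np.array([.582,-.0275]);X=c@[np.cos(A),np.sin(A)];Y=c@[-np.sin(A),np.cos(A)];Z=P[...,2]
    k=(abs(X)<.05)&(Y>.04)&(Y<.078)&(Z>.085)&(Z<.13)
    print('side slope',np.polyfit(X[k]+.057,Z[k],1))
    p,X,Y,Z=flaps();cv2.imwrite('pics/wl.png',p)
    for a,b in [(-.075,-.05),(-.012,.012),(.05,.075)]:
        print(a,[np.median(Z[(Y>a)&(Y<b)&(abs(X-x)<.002)]).round(4) for x in (.044,.048,.052,.056,.06)])
E
python3 -c "from c import *;lid()"
```

```text
27.45 [ 0.61159019 -0.01920236  0.12294042] [-0.01055341 -0.44146813  0.24351133]
side slope [-0.0031776   0.10104408]
-0.075 [np.float64(0.1006), np.float64(0.1004), np.float64(0.2225), np.float64(0.2069), np.float64(0.2038)]
-0.012 [np.float64(0.1006), np.float64(0.1006), np.float64(0.2199), np.float64(0.2137), np.float64(0.2133)]
0.05 [np.float64(0.1005), np.float64(0.1005), np.float64(0.2198), np.float64(0.2067), np.float64(0.2041)]
```

Force is zero and the flap rests at 100.5 mm with the fingers clear of it, so the catch is holding. Retreating for a final check.

>>> {"method": "send_rows", "body": {
  "plan": [
    [[1,0,0,0.05,0],[1,0,0,0.2,0],[1,0,0,0.4,0],[1,-0.1,0,0.6,0],[1,-0.3,0.2,0.8,0],[1,-0.5,0.4,0.9,0],[1,-0.6,0.5,0.9,0],[1,-0.6,0.5,0.9,0],[1,-0.6,0.5,0.9,0],[1,-0.6,0.5,0.9,0],[1,-0.6,0.5,0.9,0],[1,-0.6,0.5,0.9,0]]
  ]
}}

```text
t: 28.55
tool_pos: [0.4919, 0.0801, 0.3026]
orientation: [3.115, 0.403, -0.001]
force: [-0.4, -0.3, -1.1]
opening: 0.0005
gripper_force: 0.0
```

Run:
```python
from c import *
lid()
p,d,K,D,E=grab('top');cv2.imwrite('pics/t9.png',p);P=cloud(d,K,D,E);Z=P[...,2]
for nm,(r0,r1,c0,c1) in dict(dish=(255,305,150,200),fb=(170,215,165,215),fa=(170,220,410,462)).items():
    m=np.zeros(Z.shape,bool);m[r0:r1,c0:c1]=1;q=P[m&(Z>.015)];print(nm,q.min(0).round(3),q.max(0).round(3))
```

```text
28.55 [0.49186046 0.08011564 0.30260642] [-0.38312188 -0.2789625  -1.05052294]
side slope [-0.00743476  0.10110982]
-0.075 [np.float64(0.1006), np.float64(0.1007), np.float64(0.1005), np.float64(0.1003), np.float64(0.0921)]
-0.012 [np.float64(0.1002), np.float64(0.1003), np.float64(0.1007), np.float64(0.1074), np.float64(0.1082)]
0.05 [np.float64(0.1006), np.float64(0.1005), np.float64(0.1003), np.float64(0.0999), np.float64(0.0919)]
dish [0.47  0.104 0.694] [0.513 0.146 0.714]
fb [0.653 0.283 0.015] [0.716 0.343 0.111]
fa [ 0.648 -0.318  0.015] [ 0.726 -0.244  0.137]
```

View pics/wl.png

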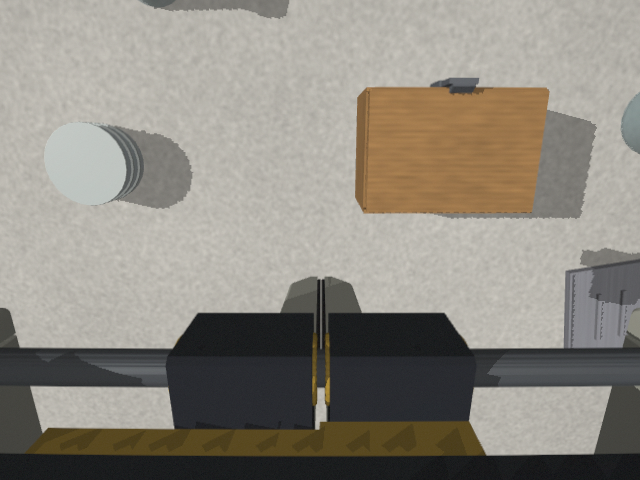

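The carton is shut, with its lid flat from (360,90) to (548,210) and the catch over the edge at (458,85). The dishes, at (90,163), are undisturbed. Handing in.

```bash
python3 -c "from plant import order;print(order.close_job())"
```

```text
the job is handed in; nothing more can be done
None
```

The jar was lowered into the hollow, the flaps were folded in the order asked, the catch is holding the long flap flat, and the job was handed in at about 29 s; the dishes and flasks were not touched.

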